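# Load, stack and pin a two-tier kitchen caddy

## Robot

A 6-joint arm with a two-finger parallel gripper is mounted at the origin on a cart in front of the work surface, level with it; the furniture and walls round the work are solid. World frame = base frame: x ahead of the robot, y to its left, z up, the work surface at z = 0. Lengths are in m, angles in rad, forces in N, time in s.
With the tool pointing down it reaches from about 0.275 to 1 m from the base axis. Payload 8.4 kg.
Tool frame: the origin (TCP) lies between the finger pads; the fingertips stand arm.tcp_to_tips ahead of it and the grasp point (between the pads) lies 11 mm behind it (arm.tcp_to_tips is the distance from the TCP to the fingertips, in m); z points along the fingers, y is the line along which they close (so a half turn about z gives the same grasp; the last joint's range is limited). The gripper opens to 85 mm and grips with 20 to 120 N. Pads are 22 mm wide; open, the fingers measure 114 mm over their backs; the gripper's body (76 mm by 85 mm) begins 54 mm behind the grasp point. The pads swing forward as they close: fully open they stand 13 mm farther back than shut.
Start: joints at [-1.161, 0.353, 1.633, -0, 1.155, -0.002], TCP at [0.25, -0.573, 0.239] pointing down, gripper open.
Joint ranges: [-2.63, 2.63], [-0.92, 2.1], [0.06, 2.66], [-1.3, 4.44], [0, 2.69], [-3.02, 3.02]. Speed limits (rad/s): [2.22, 2.22, 2.79, 3.14, 3.14, 3.14].

## Interface

Orientations are given as a unit quaternion [x, y, z, w].
In Python, from rig import arm gives the robot as it stands. The module is installed in compiled form; this text tells all that it offers. Calls block until the motion is done:
- arm.movep(position, orientation): joint-space move of the TCP to a pose.
- arm.servo_line(position, rotation=None, max_speed=0.15): straight line of the TCP; rotation=None keeps the orientation; max_speed is the mean speed in m/s.
- arm.movej(angles): joint-space move.
- arm.grip(opening, f_grip=None): opening from 0.0 (shut) to 1.0 (fully open); f_grip is the grip in N (None keeps the last); returns when the fingers have stopped.
- arm.pause(seconds).
- arm.ik(position, orientation): joint angles nearest the present ones, or None.
- arm.observe(): the state.
- arm.get_image(name): name is "scene" or "top" or "wrist"; returns a dict with "image" (480x640x3 uint8, red, green, blue), "intrinsics" (3x3 intrinsics, pixels), "rvec" (rotation vector, rad) and "tvec" (3), from world to camera coordinates, as OpenCV has them; the wrist camera has in their place "T_tool_cam" (4x4, takes a point from camera to tool coordinates, whose origin is the TCP and whose axes are the flange's). Camera axes: x right, y down, z forward; pixel columns grow to the right and rows downward; lengths in m; the calibration is good to about 2 mm. A picture is of the moment at which its call begins: read the wrist's pose just before it. There is no depth.
A pose or a line that the arm cannot do raises arm.PlanningError and nothing moves.
- arm.close_job(): hands the job in; it is judged then, once.
The state is a dict: "time_s": time; "qpos": joint angles; "qd": joint speeds; "joint_efforts": joint torques, N m; "position": TCP position; "tool_rot": TCP orientation; "contact_force": force on the tool from outside, world axes, zero at the start; "torque": the same for the moment, N m; "gripper_width": opening from 0.0 (shut) to 1.0 (fully open); "finger_force": force on a finger pad.
Only numpy, scipy, OpenCV 4.12 (cv2) and the standard library are available. Lean on these libraries where they do the work, as an engineer would, in place of code of your own. Each camera call takes 0.05 s, during which the arm holds its last target. There are 200 camera calls.

## Task

Make up the two-tier caddy. First put the garlic bulb in the white lower tray; then lower the green tray onto the white one (do not drop it), tongue above tongue, letting go only once its four lugs are in the corner sockets so that it sits fully down; next put the orange-headed locking pin through the holes of both tongues, all the way home; and finally stand the salt shaker upright in the green tray, in either compartment. Leave the caddy standing on the worktop and do not disturb the mug, the glass tumbler or the tin.

Things in the scene. Friction and masses are not known exactly. Their poses are not given: they have to be found in the camera images.
- lower_tray: White open tray, loose, 0.8 kg, 150 (x) x 180 (y) x 65 mm high, walls and floor 5 mm. Origin at the centre of its underside, z up. In each corner (x +-61, y +-76 mm) a 28 mm square post, 65 mm high, with a 17 mm square socket 16 mm deep in its top. A tongue with a hole sticks out of its +y end. Stands left or right of the robot.
- lower_hole (a point): Centre of the upper mouth of the 15 mm hole in the white tongue: (0, 130, 65) mm in the lower tray's frame, same axes. The tongue is 40 mm wide, 56 mm long, 12 mm thick (z 53 to 65 mm).
- upper_tray: Green tray, loose, 0.25-0.5 kg, 150 (x) x 180 (y) mm. Origin at its centre, level with the tips of its 4 round tapered lugs (x +-61, y +-76 mm; 14 mm long, radius 4 to 7 mm), z up. Floor top z = 19, walls up to 54 mm; divider at x = 0 makes two compartments 67 x 170 mm, centres x = +-36.5. Tongue at +y. Seated: same x, y, yaw as the white tray, origin 51 mm above its origin.
- upper_handle (a point): Centre of the green tray's handle bar, (0, 0, 88) mm in its frame: bar 14 mm wide (x), 14 mm high, 130 mm long (y), held by posts 12 x 14 mm at y = +-55 mm; the tray balances roughly about it.
- upper_hole (a point): Centre of the lower mouth of the 15 mm hole in the green tongue: (0, 130, 14) mm in the green tray's frame. The tongue is 40 mm wide, 56 mm long, 10 mm thick (z 14 to 24 mm). When the tray is seated this point coincides with point lower_hole.
- pin: Locking pin, 0.08 kg, loose: plain steel shaft 10 mm in diameter, 45 mm long, tapered tip; above it an orange round head 28 mm in diameter, 45 mm high. No thread, it drops in. Origin at the shaft's tip, z towards the head. Starts upright in the wooden block, head resting on it. Fully home its tip lies 35 mm below point lower_hole, head resting on the green tongue.
- pin_head (a point): Middle of the pin's orange head, 67.5 mm above the tip.
- pin_stand: Fixed wooden block 56 x 56 x 52 mm high with a 15 mm hole, 48 mm deep, in which the pin is parked; it must be pulled up 45 mm to come free. Origin at the centre of its underside.
- garlic: Garlic bulb, about 53 mm in diameter and 53 mm high, 31 g. Origin at the centre of its underside; any yaw.
- garlic_center (a point): Middle of the garlic bulb, 26 mm above its underside.
- salt_shaker: Round salt shaker, 44 mm in diameter up to 70 mm high, then a cap about 34 mm in diameter; 90 mm high overall, about 0.1 kg. Origin at the centre of its underside, z up. Standing in the green tray its underside is 19 mm above that tray's origin.
- mug: White mug, 82 mm in diameter, 94 mm high, a bystander. Origin at its underside.
- tumbler: Clear glass tumbler, 81 mm in diameter, 91 mm high, a bystander. Origin at its underside.
- bean_tin: Food tin, 76 mm in diameter, 110 mm high, a bystander. Origin at its underside.
Not all that is in view belongs to the job. What is shaped like the garlic but blue, red or yellow is not meant.

How it is judged:
By the outcome, as a careful person would: the job done as asked, in the order asked, and still so for the second after the job is handed in, with the robot touching nothing.
It also fails if it takes over 72 s, if anything falls off the work surface, if the arm or the gripper's body presses on something with over 40 N, if the wrist force passes 120 N, or if a joint passes its speed limit or range.

## Working session

There is one attempt and no reset: what is moved stays moved. The work goes in short steps, each a Python script; the robot and the scene stay as the last script left them, time stands still between calls to the robot, and variables do not carry over. Pictures are saved under pics/ and viewed, at most 11 in all, crops included, and the job is handed in when it is done.

```bash
mkdir -p pics
python3 - <<'E'
from rig import arm
import cv2,numpy as np
for n in ["scene","top","wrist"]:
    d=arm.get_image(n); cv2.imwrite(f"pics/{n}0.png",d["image"][:,:,::-1]); 
    np.savez(f"pics/{n}0.npz",**d); print(n,{k:np.round(v,4).tolist() for k,v in d.items() if k!="image"})
o=arm.observe(); print(o); print(arm.tcp_to_tips)
E
```

```text
scene {'intrinsics': [[540.9463, 0.0, 324.2786], [0.0, 540.9463, 243.4687], [0.0, 0.0, 1.0]], 'rvec': [0.605, -2.5395, 1.3346], 'tvec': [0.5846, 0.2192, 1.1921]}
top {'intrinsics': [[565.2451, 0.0, 321.999], [0.0, 565.2451, 237.6871], [0.0, 0.0, 1.0]], 'rvec': [2.1813, -2.1868, 0.0949], 'tvec': [0.0103, 0.647, 1.3759]}
wrist {'intrinsics': [[358.1931, 0.0, 314.9658], [0.0, 358.1931, 241.911], [0.0, 0.0, 1.0]], 'T_tool_cam': [[0.0013, -0.9492, -0.3148, 0.0808], [1.0, 0.0011, 0.0008, -0.0], [-0.0005, -0.3148, 0.9492, -0.1336], [0.0, 0.0, 0.0, 1.0]]}
{'time_s': 0.15, 'qpos': array([-1.16138178e+00,  3.53517894e-01,  1.63393430e+00, -1.19329664e-05,
        1.15521014e+00, -2.43326114e-03]), 'qd': array([ 0.00034442,  0.00044136, -0.00278703,  0.00108408,  0.00084679,
       -0.00114192]), 'joint_efforts': array([ 6.67520144e-04, -6.05634928e+01, -3.42340314e+01,  9.67343590e-05,
        6.12177362e-03,  4.00577619e-06]), 'position': array([ 0.25003035, -0.57243368,  0.23872854]), 'tool_rot': array([ 9.78871858e-01,  2.04473960e-01, -1.13429711e-04, -5.22699965e-04]), 'contact_force': array([-0.16562503,  0.20370039,  0.734107  ]), 'torque': array([ 0.0114925 ,  0.0585216 , -0.03193166]), 'finger_force': 0.0, 'gripper_width': 1.0005405629538833}
0.008
```

View pics/top0.png

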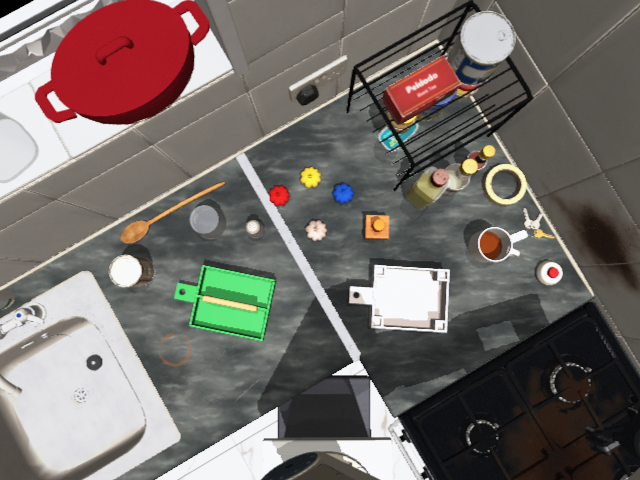

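View pics/scene0.png

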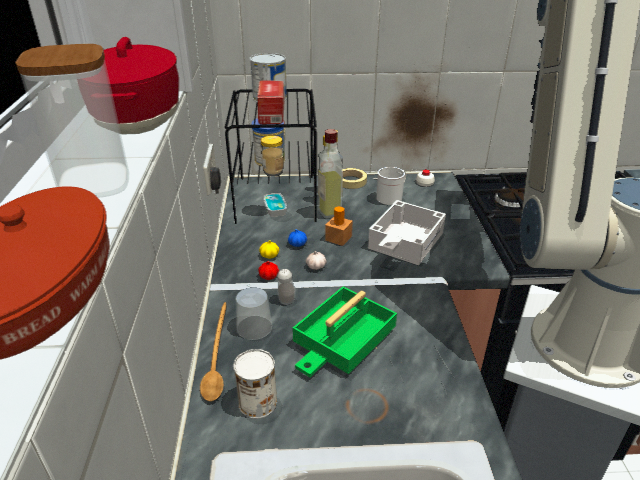

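The top view shows the white tray at about (410,298) with its tongue at (358,295). The green tray is at (232,302), with its tongue at (183,291). The garlic is at (316,230), the shaker at (254,227) and the pin block at (377,226). In the scene view the same things are at: white tray (405,232), green tray (345,330), garlic (316,261), pin (339,215), shaker (286,285).

```bash
cat > h.py <<'E'
import cv2, numpy as np
from scipy.spatial.transform import Rotation as R
def cam(d, pose=None):
    """returns K, Rcw (world->cam), camera centre"""
    K=d["intrinsics"]
    if "rvec" in d:
        Rm=cv2.Rodrigues(np.array(d["rvec"],float))[0]; return K,Rm,-Rm.T@np.array(d["tvec"]).ravel()
    T=d["T_tool_cam"]; Rt=R.from_quat(pose[1]).as_matrix()
    return K,(Rt@T[:3,:3]).T, pose[0]+Rt@T[:3,3]
def ray(c,px):
    K,Rm,C=c; v=Rm.T@np.linalg.inv(K)@np.array([px[0],px[1],1.]); return C,v/np.linalg.norm(v)
def plane(c,px,z):
    C,v=ray(c,px); return C+v*(z-C[2])/v[2]
def tri(obs):
    A=np.zeros((3,3));b=np.zeros(3);rs=[ray(c,p) for c,p in obs]
    for C,v in rs:
        P=np.eye(3)-np.outer(v,v);A+=P;b+=P@C
    X=np.linalg.solve(A,b); return X,max(np.linalg.norm(np.cross(X-C,v)) for C,v in rs)
def proj(c,X):
    K,Rm,C=c; p=K@(Rm@(np.asarray(X)-C)); return p[:2]/p[2]
def blobs(img,lo,hi,minA=30,roi=None):
    """HSV blobs: list of (area, centroid, contour)"""
    m=cv2.inRange(cv2.cvtColor(img,cv2.COLOR_RGB2HSV),np.array(lo),np.array(hi))
    if roi is not None:
        k=np.zeros_like(m);x0,y0,x1,y1=roi;k[y0:y1,x0:x1]=255;m&=k
    m=cv2.morphologyEx(m,cv2.MORPH_OPEN,np.ones((2,2),np.uint8))
    out=[]
    for c in cv2.findContours(m,cv2.RETR_EXTERNAL,cv2.CHAIN_APPROX_NONE)[0]:
        a=cv2.contourArea(c)
        if a>=minA:
            M=cv2.moments(c);out.append((a,np.array([M['m10']/a,M['m01']/a]),c))
    return sorted(out,key=lambda t:-t[0])
def shot(name,tag):
    from rig import arm
    o=arm.observe(); pose=(o["position"].copy(),o["tool_rot"].copy())
    d=arm.get_image(name); cv2.imwrite(f"pics/{tag}.png",d["image"][:,:,::-1]); np.savez(f"pics/{tag}.npz",pos=pose[0],quat=pose[1],**d)
    return d["image"],cam(d,pose)
def load(tag):
    d=dict(np.load(f"pics/{tag}.npz")); return d["image"],cam(d,(d.get("pos"),d.get("quat")))
def down(yaw):  # tool down, closing axis (tool y) at world angle 'yaw'
    y=np.array([np.cos(yaw),np.sin(yaw),0]);z=np.array([0,0,-1.]);return R.from_matrix(np.c_[np.cross(y,z),y,z]).as_quat()
E
python3 - <<'E'
from h import *
ti,tc=load("top0");si,sc=load("scene0")
print("cams",tc[2].round(3),sc[2].round(3))
hsv=lambda im,p:cv2.cvtColor(im,cv2.COLOR_RGB2HSV)[p[1],p[0]]
for n,im,ps in [("top",ti,[(316,230),(254,227),(377,220),(232,303),(378,237),(200,290),(440,270)]),("scene",si,[(316,261),(286,290),(339,213),(346,312),(338,232),(420,215)])]:
    print(n,[(p,hsv(im,p).tolist()) for p in ps])
spec={"garlic":((0,15,120),(20,90,255),(300,215,332,245),(303,248,330,273)),
"pin":((8,200,150),(20,255,255),(360,210,395,240),(325,200,355,222)),
"shaker":((0,0,120),(30,70,255),(243,216,265,238),(275,265,298,306)),
"bar":((10,40,150),(28,160,255),(190,285,270,320),(320,285,372,335)),
"green":((50,100,40),(75,255,255),(160,250,290,350),(280,280,410,390)),
"white":((0,0,150),(179,50,255),(335,250,460,340),(360,195,450,270))}
for n,(lo,hi,rt,rs) in spec.items():
    a=blobs(ti,lo,hi,30,rt);b=blobs(si,lo,hi,30,rs)
    print(n,[(int(x[0]),x[1].round(1).tolist()) for x in a[:3]],[(int(x[0]),x[1].round(1).tolist()) for x in b[:3]])
    if a and b:
        X,e=tri([(tc,a[0][1]),(sc,b[0][1])]);print("   ",X.round(4),e.round(4))
E
```

```text
cams [0.535 0.019 1.423] [0.143 1.03  0.855]
top [((316, 230), [10, 64, 207]), ((254, 227), [30, 14, 226]), ((377, 220), [18, 186, 246]), ((232, 303), [26, 79, 248]), ((378, 237), [16, 149, 248]), ((200, 290), [66, 176, 61]), ((440, 270), [120, 2, 247])]
scene [((316, 261), [15, 25, 247]), ((286, 290), [19, 26, 109]), ((339, 213), [14, 255, 126]), ((346, 312), [29, 111, 122]), ((338, 232), [15, 193, 94]), ((420, 215), [19, 17, 119])]
garlic [(292, [316.9, 231.0])] [(210, [317.0, 260.4])]
    [0.6646 0.0213 0.0168] 0.0002
pin [] [(32, [339.6, 209.7])]
shaker [(138, [253.5, 227.8])] [(101, [285.5, 275.2])]
    [0.6682 0.1736 0.0726] 0.0008
bar [(246, [230.5, 304.0])] [(228, [346.4, 308.0])]
    [0.4874 0.2252 0.0838] 0.0012
green [(4998, [229.8, 303.0])] [(5297, [342.5, 333.8])]
    [0.4882 0.2373 0.0178] 0.0019
white [(5066, [407.6, 299.1]), (204, [342.0, 329.3])] [(796, [406.9, 234.0]), (144, [389.8, 211.1])]
    [ 0.4958 -0.2022  0.0184] 0.0012
```

```bash
python3 - <<'E'
from rig import arm
from h import *
for i,(x,y) in enumerate([(0.5,-.22),(0.5,0.0),(0.5,.2)]):
    arm.movep([x,y,0.33],down(-np.pi/2)); arm.pause(.2); shot("wrist",f"w{i}")
o=arm.observe();print(o["time_s"],o["position"],o["qpos"].round(2))
E
python3 -c "
import cv2,numpy as np
a=[cv2.imread(f'pics/w{i}.png') for i in (0,2)]
cv2.imwrite('pics/w02.png',cv2.resize(np.vstack([x[60:460] for x in a]),None,fx=.75,fy=.75))"
```

```text
4.225 [0.50031928 0.19874435 0.33012856] [ 0.38  0.14  1.71 -0.    1.29  1.95]
```

View pics/w02.png

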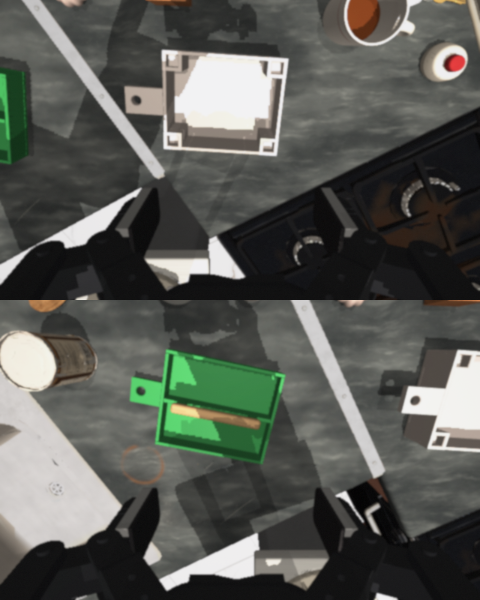

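The upper half (w0) shows the white tray with rim corners at about (163,50), (287,60), (277,154) and (165,148), and its tongue hole at (137,100). The lower half (w2) shows the green tray with its bar from (172,408) to (260,424) and its hole at (139,392).

Run:
```python
from h import *
tiles=[]
def quad(img,lo,hi,roi,k):
    m=cv2.inRange(cv2.cvtColor(img,cv2.COLOR_RGB2HSV),np.array(lo),np.array(hi));z=np.zeros_like(m);x0,y0,x1,y1=roi;z[y0:y1,x0:x1]=m[y0:y1,x0:x1]
    c=max(cv2.findContours(z,cv2.RETR_EXTERNAL,cv2.CHAIN_APPROX_NONE)[0],key=cv2.contourArea)
    f=cv2.drawContours(np.zeros_like(m),[c],-1,255,-1); g=cv2.morphologyEx(f,cv2.MORPH_OPEN,np.ones((k,k)))
    c2=max(cv2.findContours(g,cv2.RETR_EXTERNAL,cv2.CHAIN_APPROX_NONE)[0],key=cv2.contourArea)
    h=cv2.convexHull(c2);q=cv2.approxPolyN(h,4,ensure_convex=True).reshape(-1,2) if hasattr(cv2,'approxPolyN') else cv2.approxPolyDP(h,8,True).reshape(-1,2)
    # hole: largest inner contour of tongue region = closed tongue minus mask
    t=cv2.subtract(f,cv2.dilate(g,np.ones((5,5)))); hol=t&~z
    hs=[x for x in cv2.findContours(hol,cv2.RETR_EXTERNAL,cv2.CHAIN_APPROX_NONE)[0] if cv2.contourArea(x)>20]
    hc=[(cv2.contourArea(x),np.round(cv2.fitEllipse(x)[0],1)) for x in hs]
    return q,hc,z
for tag,lo,hi,roi,sc in [("w0",(0,0,115),(179,45,255),(150,110,420,280),2),("w1",(0,0,115),(179,45,255),(330,90,640,300),2),("w2",(50,90,45),(80,255,255),(160,110,390,290),2),("w1",(50,90,45),(80,255,255),(0,90,230,290),2)]:
    im,c=load(tag); q,hc,z=quad(im,lo,hi,roi,55); print(tag,q.tolist(),hc)
    zz=.065 if lo[0]==0 else .054
    P=[plane(c,p,zz) for p in q];print(np.round(P,4).tolist(),[round(float(np.linalg.norm(P[i]-P[i-1])),4) for i in range(4)])
    v=im.copy()
    cv2.polylines(v,[q.astype(np.int32).reshape(-1,1,2)],True,(255,0,0),1)
    x0,y0,x1,y1=roi;tiles.append(cv2.resize(v[y0:y1,x0:x1],(390,280)))
cv2.imwrite("pics/q.png",np.vstack([np.hstack(tiles[:2]),np.hstack(tiles[2:])])[:,:,::-1])
```

```text
w0 [[379, 136], [379, 269], [217, 259], [217, 125]] [(99.5, array([181.5, 193.3]))]
[[0.5674, -0.2892, 0.065], [0.4141, -0.2979, 0.065], [0.4269, -0.1043, 0.065], [0.5785, -0.1173, 0.065]] [0.1723, 0.1536, 0.194, 0.1522]
w1 [[574, 136], [574, 268], [408, 262], [408, 125]] [(74.0, array([376. , 193.6]))]
[[0.5678, -0.2783, 0.065], [0.4156, -0.3129, 0.065], [0.4235, -0.1127, 0.065], [0.5791, -0.1001, 0.065]] [0.1786, 0.1561, 0.2003, 0.1561]
w2 [[381, 158], [350, 280], [212, 253], [212, 121]] [(53.0, array([188.2, 180.4]))]
[[0.5441, 0.1243, 0.054], [0.3952, 0.1545, 0.054], [0.4312, 0.3236, 0.054], [0.5834, 0.3097, 0.054]] [0.1895, 0.152, 0.1729, 0.1529]
w1 [[206, 155], [206, 228], [39, 196], [39, 120]] [(22.5, array([ 26.7, 180.5]))]
[[0.5474, 0.1198, 0.054], [0.4627, 0.128, 0.054], [0.5013, 0.3171, 0.054], [0.5844, 0.2969, 0.054]] [0.1809, 0.085, 0.193, 0.0855]
```

View pics/q.png

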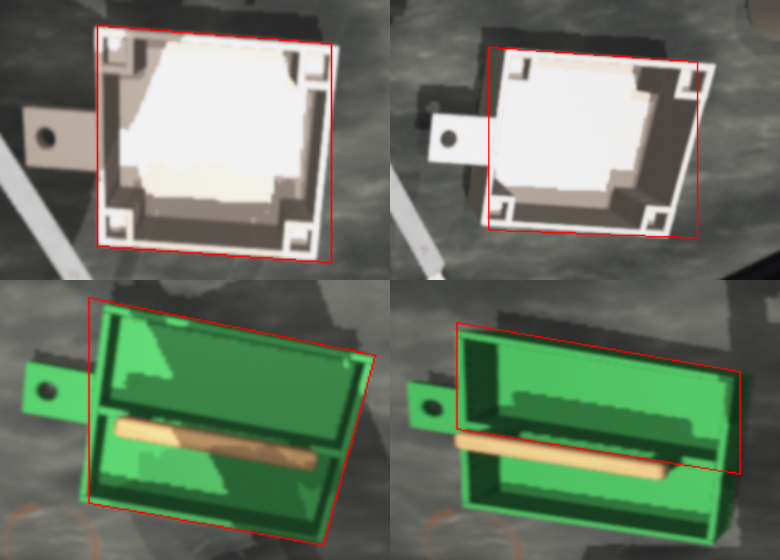

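Both trays show clearly. The four-point polygon fit was poor because its corners were forced square. I'll instead map the contour to the rim plane and use `minAreaRect`, with the holes and bar triangulated across two views.

```bash
cat >> h.py <<'E'
def rim(img,c,lo,hi,roi,z,k=55):
    """tray rim rectangle on plane z: centre xy, sizes, yaw of the long axis (mod pi)"""
    m=cv2.inRange(cv2.cvtColor(img,cv2.COLOR_RGB2HSV),np.array(lo),np.array(hi));q=np.zeros_like(m);x0,y0,x1,y1=roi;q[y0:y1,x0:x1]=m[y0:y1,x0:x1]
    cn=max(cv2.findContours(q,cv2.RETR_EXTERNAL,cv2.CHAIN_APPROX_NONE)[0],key=cv2.contourArea)
    f=cv2.drawContours(np.zeros_like(m),[cn],-1,255,-1)
    g=cv2.morphologyEx(f,cv2.MORPH_OPEN,cv2.getStructuringElement(cv2.MORPH_ELLIPSE,(k,k)))
    c2=max(cv2.findContours(g,cv2.RETR_EXTERNAL,cv2.CHAIN_APPROX_NONE)[0],key=cv2.contourArea)
    P=np.array([plane(c,p,z)[:2] for p in c2[:,0]],np.float32)
    r=cv2.minAreaRect(P*1000); b=cv2.boxPoints(r); e=[b[1]-b[0],b[2]-b[1]]; L=max(e,key=np.linalg.norm)
    return np.array(r[0])/1000,sorted(r[1]),np.arctan2(L[1],L[0])%np.pi
E
python3 - <<'E'
from h import *
w0,c0=load("w0");w1,c1=load("w1");w2,c2=load("w2")
W=((0,0,115),(179,45,255));G=((50,90,45),(80,255,255))
for n,a in [("white w0",(w0,c0,*W,(150,110,420,280),.065)),("green w2",(w2,c2,*G,(160,110,390,290),.054))]:
    r=rim(*a);print(n,r[0].round(4),np.round(r[1],1),np.degrees(r[2]).round(2))
hw=tri([(c0,(181.5,193.3)),(c1,(376,193.6))]);hg=tri([(c2,(188.2,180.4)),(c1,(26.7,180.5))]);print("holes",hw,hg)
B=((8,60,90),(25,200,255))
out=[]
for im,c,roi in [(w2,c2,(210,170,370,250)),(w1,c1,(10,140,215,260))]:
    b=blobs(im,*B,100,roi);print([(x[0],x[1].round(1).tolist()) for x in b])
    P=np.array([plane(c,p,.095)[:2] for p in b[0][2][:,0]],np.float32)*1000;r=cv2.minAreaRect(P);print("bar",np.round(r[0],1),np.round(r[1],1),r[2])
    out.append((c,b[0][1]))
print("bar tri",tri(out))
O=((5,150,90),(20,255,255))
for n,im in [("w0",w0),("w1",w1),("w2",w2)]:
    print(n,"orange",[(x[0],x[1].round(1).tolist()) for x in blobs(im,*O,40)[:4]])
E
```

```text
white w0 [ 0.4967 -0.1973] [152.3 191.6] 86.22
green w2 [0.4894 0.2312] [151.6 188.1] 78.0
holes (array([ 0.50541997, -0.07046913,  0.06279339]), np.float64(9.86749308122264e-05)) (array([0.51388925, 0.35518757, 0.01853993]), np.float64(6.47570116961469e-05))
[(1376.0, [288.0, 215.4])]
bar [488.4 226.2] [127.   13.8] 78.22432708740234
[(1457.0, [100.0, 215.4])]
bar [487.9 224.2] [131.1  15.7] 78.71178436279297
bar tri (array([0.48804438, 0.22691788, 0.09313774]), np.float64(1.81400360641711e-05))
w0 orange [(3371.0, [220.9, 30.8]), (1483.0, [482.7, 73.3])]
w1 orange [(3460.0, [435.2, 31.2])]
w2 orange [(1820.0, [619.4, 35.0])]
```

Run:
```python
from rig import arm
from h import *
for i,(x,y) in enumerate([(0.68,.08),(0.68,-.06)]):
    arm.movep([x,y,0.24],down(-np.pi/2)); arm.pause(.2); shot("wrist",f"g{i}")
print(arm.observe()["time_s"])
a=[cv2.imread(f'pics/g{i}.png') for i in (0,1)]
cv2.imwrite('pics/g01.png',np.vstack([x[0:300] for x in a]))
for i in (0,1):
    im,c=load(f"g{i}")
    for n,p in [("garlic",(.6646,.0213,.026)),("pin",(.67,-.13,.08)),("shaker",(.668,.1736,.09))]: print(i,n,proj(c,p).round())
```

```text
6.275
0 garlic [374. 224.]
0 pin [560. 235.]
0 shaker [204. 240.]
1 garlic [235. 224.]
1 pin [398. 235.]
1 shaker [ 36. 240.]
```

View pics/g01.png

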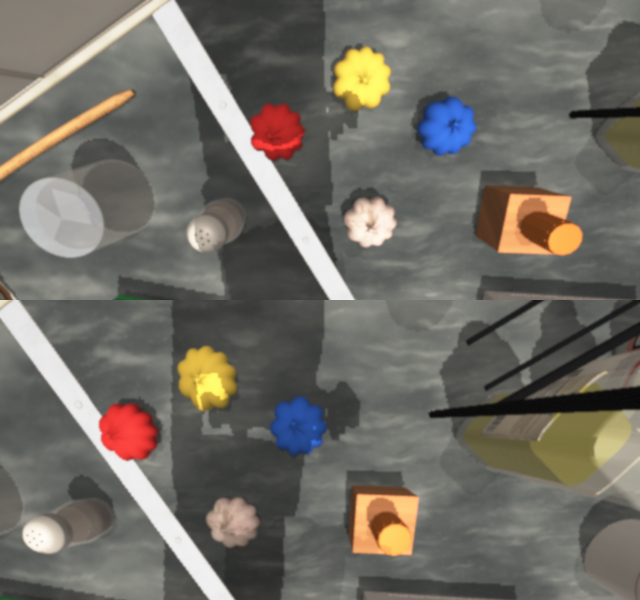

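In g0 the garlic is at (370,222), the top of the pin head at (565,237) and the shaker cap at (207,232). In g1 they are at (233,222), (396,240) and (44,235).

Run:
```python
from h import *
I=[load("g0"),load("g1")]
def go(n,lo,hi,rois,ell=False):
    ob=[]
    for (im,c),r in zip(I,rois):
        b=blobs(im,lo,hi,60,r)
        p=np.array(cv2.minEnclosingCircle(b[0][2])[0]) if ell else b[0][1]
        print(n,[x[0] for x in b],p.round(1),np.round(cv2.minEnclosingCircle(b[0][2])[1],1),cv2.boundingRect(b[0][2]));ob.append((c,p))
    X,e=tri(ob);print("  ",X.round(4),e.round(5))
for im,c in I[:1]:
    h=cv2.cvtColor(im,cv2.COLOR_RGB2HSV);print([(p,h[p[1],p[0]].tolist()) for p in [(565,238),(535,228),(560,205),(520,240),(207,234),(228,215),(370,222),(345,222)]])
go("garlic",(0,10,120),(20,120,255),[(335,185,405,260),(195,185,270,260)])
go("pintop",(12,215,215),(22,255,255),[(530,210,600,270),(370,215,425,270)])
go("shaker",(10,0,165),(40,60,255),[(180,205,235,260),(15,210,70,260)])
```

```text
[((565, 238), [17, 171, 253]), ((535, 228), [11, 196, 99]), ((560, 205), [17, 131, 253]), ((520, 240), [13, 148, 235]), ((207, 234), [16, 34, 165]), ((228, 215), [15, 44, 105]), ((370, 222), [12, 72, 217]), ((345, 222), [11, 58, 154])]
garlic [1924.0] [371.5 223.3] 26.9 (345, 199, 54, 50)
garlic [1747.5] [232.7 222.3] 25.7 (207, 199, 52, 48)
   [0.6654 0.0239 0.0254] 0.0005Traceback (most recent call last):
  File "<stdin>", line 13, in <module>
  File "<stdin>", line 7, in go
IndexError: list index out of range
```

Run:
```python
from h import *
I=[load("g0"),load("g1")]
def go(n,lo,hi,rois):
    ob=[]
    for (im,c),r in zip(I,rois):
        b=blobs(im,lo,hi,60,r)
        if not b: print(n,"none");return
        p=np.array(cv2.fitEllipse(cv2.convexHull(b[0][2]))[0]) 
        print(n,[x[0] for x in b],b[0][1].round(1),p.round(1),cv2.boundingRect(b[0][2]));ob.append((c,p))
    X,e=tri(ob);print("  ",X.round(4),e.round(5))
go("pintop",(15,158,190),(22,255,255),[(530,210,600,270),(370,215,425,270)])
go("shakercap",(10,0,140),(40,80,255),[(180,205,235,260),(15,210,70,260)])
h=cv2.cvtColor(I[1][0],cv2.COLOR_RGB2HSV);print([(p,h[p[1],p[0]].tolist()) for p in [(396,240),(380,225),(370,200),(44,235),(70,220)]])
```

```text
pintop [680.0] [565.6 239.9] [565.6 239.9] (550, 226, 32, 29)
pintop [221.5] [400.6 244.2] [396.4 240.6] (382, 226, 30, 30)
   [ 0.6697 -0.1257  0.0941] 0.0002
shakercap [899.0] [204.1 234.4] [204.3 234.6] (187, 218, 36, 35)
shakercap [1285.0] [ 43.  235.1] [ 42.  234.7] (22, 216, 44, 39)
   [0.6687 0.1771 0.0777] 6e-05
[((396, 240), [21, 154, 254]), ((380, 225), [11, 197, 109]), ((370, 200), [16, 134, 251]), ((44, 235), [21, 7, 254]), ((70, 220), [15, 43, 107])]
```

```bash
python3 - <<'E'
from rig import arm
from h import *
q=down(np.radians(86.2-180))
def st(t): o=arm.observe();print(t,round(o["time_s"],2),o["position"].round(4),round(o["gripper_width"],3),round(o["finger_force"],1),o["contact_force"].round(1))
arm.movep([.6654,.0225,.13],q); arm.servo_line([.6654,.0225,.015],max_speed=.12); st("at garlic")
arm.grip(0.0,25); st("gripped")
arm.servo_line([.6654,.0225,.16],max_speed=.25); st("up")
if arm.observe()["gripper_width"]>.3:
    arm.movep([.4968,-.2015,.17],q); arm.servo_line([.4968,-.2015,.023],max_speed=.12); st("down")
    arm.grip(.9); arm.pause(.2); arm.servo_line([.4968,-.2015,.2],max_speed=.25); st("out")
arm.movep([.50,-.21,.30],down(np.radians(86.2-180))); arm.pause(.3); shot("wrist","t0")
arm.movep([.46,-.13,.30],down(np.radians(86.2-180))); arm.pause(.3); shot("wrist","t1"); st("end")
E
python3 -c "
import cv2,numpy as np
a=[cv2.imread(f'pics/t{i}.png') for i in (0,1)]
cv2.imwrite('pics/t01.png',np.vstack([cv2.resize(a[0][80:380,80:480],(800,600))[:300*2],])) "
```

```text
at garlic 7.99 [0.6661 0.0225 0.0158] 1.0 0.0 [ 1.1  1.2 -0.1]
gripped 8.43 [0.6659 0.0228 0.0161] 0.604 24.9 [-3.   1.3  6.5]
up 9.16 [0.6645 0.0225 0.1589] 0.601 26.2 [ 0.2  0.1 -1.3]
down 11.62 [ 0.4973 -0.2017  0.0236] 0.598 26.2 [-0.3 -0.4 -0.6]
out 13.05 [ 0.496  -0.2012  0.1989] 0.899 0.0 [-0.4  0.7 -0.6]
end 14.68 [ 0.4602 -0.1305  0.2998] 0.9 0.0 [-0.9 -1.   0. ]
```

View pics/t01.png

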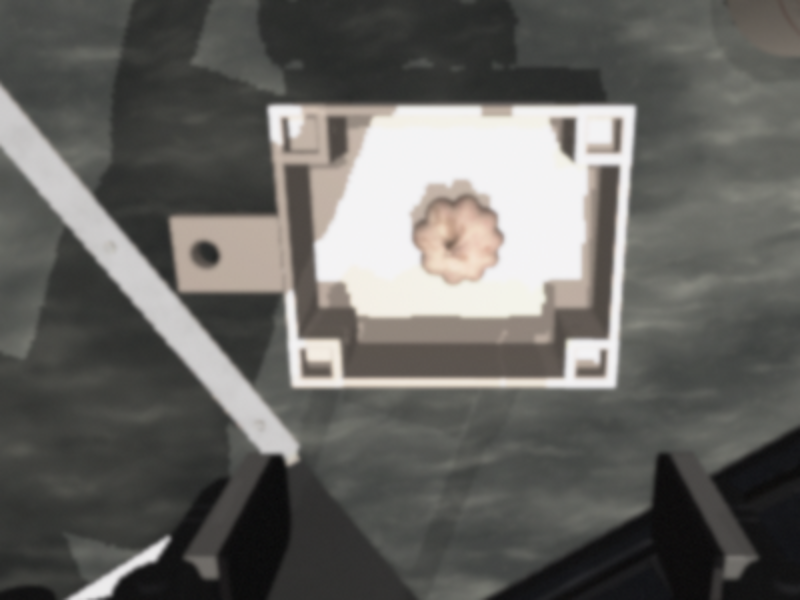

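The garlic sits in the white tray. Rim corners in full-image pixels are about (215,133), (397,133), (387,273) and (227,272), and the tongue hole is at (182,207).

Run:
```python
from h import *
I=[load("t0"),load("t1")]
g=[cv2.cvtColor(i[0],cv2.COLOR_RGB2GRAY) for i in I]
def sub(gr,p): return cv2.cornerSubPix(gr,np.array(p,np.float32).reshape(-1,1,2),(4,4),(-1,-1),(3,40,.01)).reshape(-1,2)
p0=np.array([[215,133],[397.5,133],[387,273.5],[227,272.5]]);s0=sub(g[0],p0)
print("moved px",np.linalg.norm(s0-p0,axis=1).round(1))
P=np.array([plane(I[0][1],p,.065) for p in s0])
p1=np.array([proj(I[1][1],x) for x in P]);s1=sub(g[1],p1);print(p1.round(1).tolist(),np.linalg.norm(s1-p1,axis=1).round(1))
T=np.array([tri([(I[0][1],a),(I[1][1],b)])[0] for a,b in zip(s0,s1)]);print("tri",T.round(4).tolist())
for Q in (P,np.array([plane(I[1][1],p,.065) for p in s1])):
    c=Q.mean(0);d=Q[0]+Q[3]-Q[1]-Q[2];e=Q[0]+Q[1]-Q[2]-Q[3]
    print("centre",c.round(4),"len",(np.linalg.norm(d)/2).round(4),"wid",(np.linalg.norm(e)/2).round(4),"yaw",np.degrees(np.arctan2(d[1],d[0])).round(2),np.degrees(np.arctan2(e[1],e[0])).round(2)+90)
ob=[]
for (im,c),gr in zip(I,g):
    u=proj(c,[.5054,-.0705,.065]); x,y=np.round(u).astype(int);r=12
    w=gr[y-r:y+r,x-r:x+r]; m=(w<90).astype(np.uint8);n,l,s,ct=cv2.connectedComponentsWithStats(m)
    k=min(range(1,n),key=lambda k:np.hypot(*(ct[k]-r)));p=ct[k]+[x-r,y-r];print("hole px",p.round(1),s[k][4]);ob.append((c,p));print(plane(c,p,.065).round(4))
print(tri(ob)[0].round(4))
```

```text
moved px [1.6 0.6 0.3 1.6]
[[290.2, 84.2], [480.6, 84.0], [460.4, 235.5], [293.4, 235.4]] [0.3 0.3 0.3 0.3]
tri [[0.5774, -0.115, 0.0649], [0.5658, -0.295, 0.0641], [0.4158, -0.285, 0.0643], [0.4276, -0.1051, 0.0641]]
centre [ 0.4967 -0.2001  0.065 ] len 0.18 wid 0.1499 yaw 86.25 86.26
centre [ 0.4969 -0.1998  0.065 ] len 0.1799 wid 0.1499 yaw 86.25 86.24
hole px [182.6 206.3] 107
[ 0.5062 -0.0715  0.065 ]
hole px [252.7 164.1] 136
[ 0.5058 -0.0708  0.065 ]
[ 0.5055 -0.0703  0.062 ]
```

```bash
cat >> h.py <<'E'
def sub(gr,p,w=4): return cv2.cornerSubPix(gr,np.array(p,np.float32).reshape(-1,1,2),(w,w),(-1,-1),(3,40,.01)).reshape(-1,2)
def corners(cen,yaw,z):
    a=np.array([np.cos(yaw),np.sin(yaw)]);b=np.array([-a[1],a[0]])
    return np.array([[*(np.array(cen[:2])+s*.09*a+t*.075*b),z] for s,t in [(1,-1),(-1,-1),(-1,1),(1,1)]])
def fitq(Q):
    d=Q[0]+Q[3]-Q[1]-Q[2];e=Q[3]+Q[2]-Q[0]-Q[1]
    return Q.mean(0),np.linalg.norm(d)/2,np.linalg.norm(e)/2,np.arctan2(d[1],d[0]),np.arctan2(-e[0],e[1])
E
python3 - <<'E'
from rig import arm
from h import *
q=down(np.radians(-11.5)); S=[]
for i,(x,y) in enumerate([(.49,.20),(.47,.27)]):
    arm.movep([x,y,.32],q);arm.pause(.3);S.append(shot("wrist",f"n{i}"))
print(arm.observe()["time_s"])
ss=[];v=[]
for im,c in S:
    gr=im[:,:,1]; p=np.array([proj(c,x) for x in corners((.488,.2273),np.radians(78.5),.054)]);s=sub(gr,p,5);ss.append(s)
    print(p.round(1).tolist(),np.linalg.norm(s-p,axis=1).round(1))
    f=fitq(np.array([plane(c,a,.054) for a in s]));print(f[0].round(4),np.round(f[1:3],4),np.degrees(f[3:]).round(2))
    w=im.copy();[cv2.circle(w,tuple(np.round(a).astype(int)),3,(255,0,0),1) for a in s];v.append(w)
print("tri",[tri([(S[0][1],a),(S[1][1],b)])[0].round(4).tolist() for a,b in zip(*ss)])
ob=[]
for im,c in S:
    b=blobs(im,(8,60,90),(25,200,255),300); 
    for k in b[:2]:
        P=np.array([plane(c,p,.095)[:2] for p in k[2][:,0]],np.float32)*1000;r=cv2.minAreaRect(P);print("bar",k[1].round(1),np.round(r[0],1),np.round(r[1],1),round(r[2],2))
cv2.imwrite("pics/n01.png",cv2.resize(np.vstack([a[60:400] for a in v]),None,fx=.85,fy=.85)[:,:,::-1])
E
```

```text
17.0333
[[380.3, 85.8], [371.6, 250.8], [245.1, 250.8], [234.2, 85.9]] [0.6 1.8 3.1 1. ]
[0.4881 0.2288 0.054 ] [0.1777 0.1481] [78.28 77.97]
[[407.8, 150.6], [395.9, 299.7], [275.2, 299.7], [269.4, 150.6]] [0.9 2.8 2.3 1. ]
[0.4879 0.229  0.054 ] [0.1779 0.1473] [78.31 78.31]
tri [[0.5791, 0.3009, 0.0522], [0.5427, 0.1228, 0.0461], [0.3995, 0.1595, 0.0598], [0.4329, 0.3311, 0.0514]]
bar [307.8 174.4] [488.7 227.4] [126.8  12.5] 78.43
bar [534.3  43.3] [712.3 303.1] [11.2 98.6] 27.01
bar [531.6  70.9] [692. 347.] [ 12.3 167.6] 28.25
bar [339.5 236.2] [488.3 229.2] [127.   13.4] 78.4
```

View pics/n01.png

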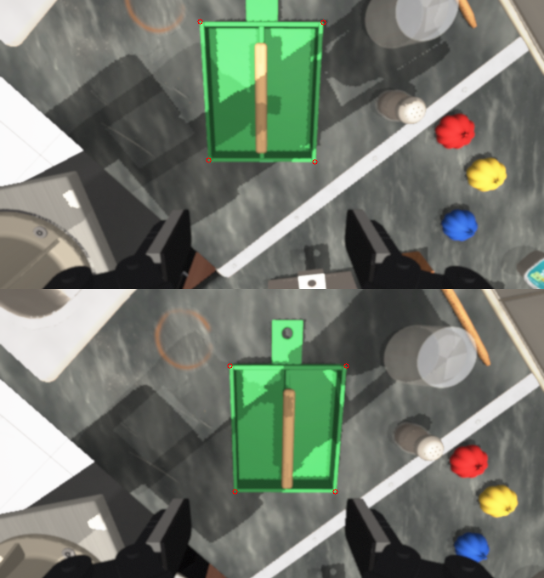

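The rim corner fits at the tongue end are good. The bar gives centre (0.488, 0.228) and yaw 78.4°, which agrees with the tongue hole. Next I grasp the green tray.

```bash
cat >> h.py <<'E'
def st(t):
    from rig import arm
    o=arm.observe();print(t,round(o["time_s"],2),o["position"].round(4),round(o["gripper_width"],3),round(o["finger_force"],1),o["contact_force"].round(1),o["torque"].round(2))
    return o
E
python3 - <<'E'
from rig import arm
from h import *
q=down(np.radians(78.4-90)); X=[.4881,.2275]
arm.grip(.6); arm.movep([*X,.16],q); arm.servo_line([*X,.077],max_speed=.12); st("at bar")
arm.grip(0.0,70); st("grip"); 
arm.servo_line([*X,.21],max_speed=.15); o=st("lift")
if o["gripper_width"]>.05:
    arm.movep([.4968,-.2,.21],down(np.radians(86.25-90))); arm.pause(.4); st("over")
    im,c=shot("wrist","o0"); shot("top","o1"); shot("scene","o2")
    zt=o["position"][2]-.077
    p=np.array([proj(c,x) for x in corners((.4968,-.2),np.radians(86.25),zt+.054)]);s=sub(im[:,:,1],p[[0,3]],6);print(p.round(1).tolist(),s.round(1).tolist())
    w=im.copy()
    for a in p: cv2.circle(w,tuple(np.round(a).astype(int)),4,(255,0,0),1)
    for a in s: cv2.circle(w,tuple(np.round(a).astype(int)),4,(0,0,255),1)
    cv2.imwrite("pics/o0v.png",w[:,:,::-1])
    print(proj(c,[.5053,-.0703,zt+.024]),proj(c,[.5053,-.0703,.065]))
E
```

```text
at bar 18.96 [0.4887 0.2279 0.0778] 0.602 0.0 [0.7 0.4 0.4] [-0.01  0.05 -0.02]
grip 19.38 [0.4882 0.2277 0.0776] 0.146 69.8 [-2.4 -0.1  6. ] [-0.01  0.25 -0.04]
lift 20.42 [0.4874 0.2272 0.209 ] 0.148 68.5 [ 0.2 -1.  -3.9] [-0.02  0.01  0.03]
over 22.39 [ 0.4969 -0.1997  0.21  ] 0.15 68.5 [-0.   0.4 -4.8] [-0.04  0.03 -0.03]
[[497.9, 100.7], [446.4, 440.5], [182.5, 440.2], [132.0, 100.0]] [[495.70001220703125, 100.0], [132.0, 100.0]]
[315.19305828   9.80356053] [315.09160905  49.03136246]
```

View pics/o0v.png

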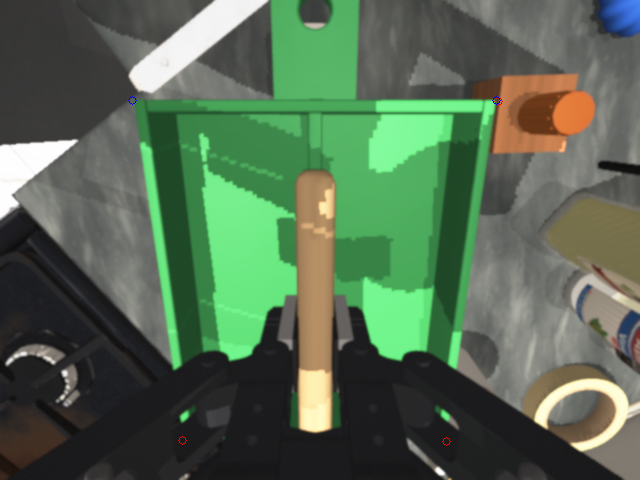

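The tray hangs square under the gripper. The rim corners are at (139,100) and (497,100) and the hole at (315,12), each within about 1.5 mm sideways of the prediction. I'll lower it in small steps with force checks.

Run:
```python
from rig import arm
from h import *
arm.servo_line([.4968,-.2,.150],max_speed=.1); arm.pause(.2); o=st("near"); f0=o["contact_force"][2]
z=.150
while z>.1262:
    z-=.003; arm.servo_line([.4968,-.2,z],max_speed=.03); o=st("s")
    if o["contact_force"][2]-f0>12: print("contact",z);break
```

```text
near 23.49 [ 0.4973 -0.2002  0.1507] 0.152 68.4 [ 0.1  0.8 -4.8] [-0.04 -0.01 -0.02]
s 23.74 [ 0.4967 -0.1999  0.1469] 0.152 68.4 [-0.7  0.1 -3.6] [-0.06 -0.06  0.03]
s 23.99 [ 0.4966 -0.1999  0.1438] 0.15 68.4 [-0.2  0.2 -5.1] [-0.07 -0.   -0.02]
s 24.24 [ 0.4966 -0.1999  0.1408] 0.151 68.4 [-0.7 -0.2 -3.9] [-0.04 -0.02  0.03]
s 24.49 [ 0.4966 -0.1999  0.1378] 0.149 68.4 [-0.3 -1.1 -4.5] [-0.04  0.04 -0.  ]
s 24.74 [ 0.4966 -0.1999  0.1348] 0.149 68.4 [-0.1 -0.4 -3.9] [-0.06  0.07  0.01]
s 24.99 [ 0.4966 -0.1999  0.1318] 0.154 68.4 [-0.1  0.2 -4.2] [-0.03  0.03  0.02]
s 25.24 [ 0.4968 -0.2     0.1289] 0.148 68.5 [-0.6 -0.1 -3.9] [ 0.04 -0.08 -0.  ]
s 25.49 [ 0.4969 -0.2001  0.1286] 0.149 72.9 [-11.1   4.   27.1] [ 0.68  1.59 -0.02]
contact 0.12599999999999997
```

It is seated: contact came at TCP z = 0.1286, exactly 51 mm above the pickup height. I release it, then look at the hole and the pin again.

Run:
```python
from rig import arm
from h import *
q=down(np.radians(-3.75))
arm.servo_line([.4968,-.2,.1286],max_speed=.03); arm.pause(.1); st("relief"); arm.grip(.5); arm.pause(.2)
arm.servo_line([.4968,-.2,.24],max_speed=.25); st("off")
S=[]
for i,(x,y) in enumerate([(.58,-.13),(.60,-.05)]):
    arm.movep([x,y,.28],q); arm.pause(.3); S.append(shot("wrist",f"p{i}"))
shot("scene","p2");st("end")
ho=[];po=[];v=[]
for im,c in S:
    gr=im[:,:,1]; u=proj(c,[.5053,-.0703,.075]); x,y=np.round(u).astype(int); r=18
    hs=cv2.cvtColor(im,cv2.COLOR_RGB2HSV); m=cv2.inRange(hs,np.array((50,90,45)),np.array((80,255,255)))[y-r:y+r,x-r:x+r]
    n,l,s,ct=cv2.connectedComponentsWithStats((m==0).astype(np.uint8)); k=min(range(1,n),key=lambda k:np.hypot(*(ct[k]-r)))
    p=ct[k]+[x-r,y-r]; print("pred",u.round(1),"hole",p.round(1),s[k],plane(c,p,.075).round(4)); ho.append((c,p))
    u=proj(c,[.6697,-.1257,.097]);x,y=np.round(u).astype(int)
    for vmin in (158,150): print("  pin pred",u.round(1),[(b[0],b[1].round(1),np.round(cv2.fitEllipse(cv2.convexHull(b[2])),1).tolist() if 0 else np.round(cv2.fitEllipse(cv2.convexHull(b[2]))[0],1)) for b in blobs(im,(13,vmin,190),(22,255,255),60,(x-35,y-35,x+35,y+35))])
    w=im.copy();cv2.circle(w,(x,y),3,(0,0,255),1);v.append(w[:,100:560])
print("hole tri",tri(ho))
cv2.imwrite("pics/p01.png",cv2.resize(np.hstack(v),(800,417))[:,:,::-1])
```

```text
relief 25.84 [ 0.4969 -0.2001  0.1287] 0.146 69.5 [-2.  -0.1  2.9] [ 0.02  0.2  -0.06]
off 27.03 [ 0.4967 -0.2     0.2403] 0.5 0.0 [-0.6  0.6 -1.1] [ 0.01 -0.   -0.02]
end 28.74 [ 0.5999 -0.0507  0.2801] 0.505 0.0 [ 0.3 -0.2  0.1] [ 0.04 -0.05 -0.02]
pred [230.5 152.2] hole [231.6 151.6] [ 13  10  14  16 176] [ 0.5064 -0.0699  0.075 ]
  pin pred [415.1 205. ] []
  pin pred [415.1 205. ] []
pred [221.  236.1] hole [222.3 234.6] [ 13  11  13  12 121] [ 0.5069 -0.0689  0.075 ]
  pin pred [391.7 286.6] [(507.5, array([393.2, 284. ]), array([393.2, 284. ]))]
  pin pred [391.7 286.6] [(534.0, array([393.4, 284.3]), array([393.5, 284.2]))]
hole tri (array([ 0.50545829, -0.07015076,  0.07050819]), np.float64(9.568757335188995e-05))
```

View pics/p01.png

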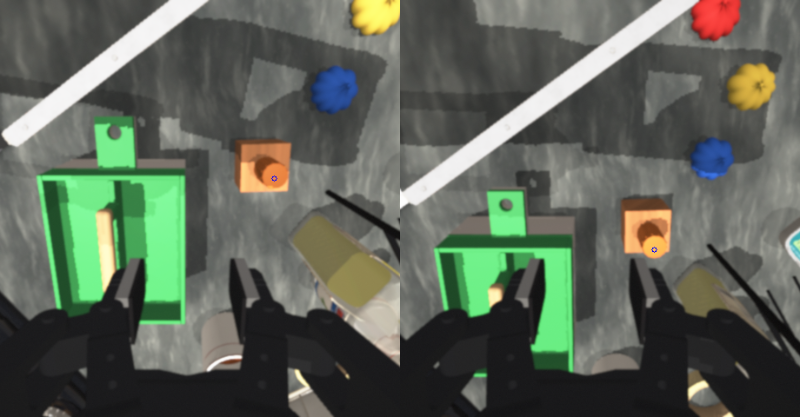

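The green tray sits down on the white one with the tongue above the tongue. The hole is within 1 mm of where it should be, and the pin head is at about (654,250) in the right tile. I take one overhead look at the pin before grasping it.

Run:
```python
from rig import arm
from h import *
arm.movep([.59,-.125,.25],down(np.radians(-93.75))); arm.pause(.3); im,c=shot("wrist","r0"); st("r0")
u=proj(c,[.670,-.1245,.097]);x,y=np.round(u).astype(int);print(u)
hs=cv2.cvtColor(im,cv2.COLOR_RGB2HSV); print([hs[y+d,x].tolist() for d in range(-36,37,4)]);print([hs[y,x+d].tolist() for d in range(-36,37,4)])
b=blobs(im,(5,158,80),(25,255,255),60,(x-45,y-45,x+45,y+45))
for k in b: e=cv2.fitEllipse(cv2.convexHull(k[2]));print(k[0],np.round(e[0],1),np.round(e[1],1),plane(c,e[0],.097).round(4))
b=blobs(im,(5,90,80),(25,255,255),60,(x-70,y-70,x+70,y+70))
for k in b: r=cv2.minAreaRect(k[2]);print("block",np.round(r[0],1),np.round(r[1],1),plane(c,r[0],.052).round(4))
cv2.imwrite("pics/r0c.png",cv2.resize(im[y-60:y+60,x-60:x+60],(480,480))[:,:,::-1])
```

```text
r0 30.39 [ 0.59   -0.1249  0.25  ] 0.5 0.0 [-0.8  1.  -1.1] [ 0.02 -0.05 -0.01]
[307.51781916 124.60416561]
[[11, 118, 155], [12, 152, 217], [12, 152, 215], [12, 152, 215], [11, 175, 221], [13, 171, 245], [13, 171, 245], [13, 172, 245], [13, 173, 244], [13, 174, 243], [13, 176, 242], [13, 178, 241], [12, 180, 240], [11, 186, 218], [12, 150, 150], [12, 150, 219], [13, 148, 231], [12, 105, 172], [53, 10, 105]]
[[38, 12, 85], [11, 123, 157], [12, 151, 198], [12, 151, 198], [12, 160, 194], [13, 177, 241], [13, 176, 242], [13, 175, 243], [13, 174, 243], [13, 174, 243], [13, 175, 243], [13, 175, 243], [13, 176, 242], [11, 175, 207], [12, 151, 201], [12, 151, 202], [12, 151, 201], [14, 67, 160], [39, 13, 141]]
1141.5 [307.7 124.3] [38.4 39.9] [ 0.6702 -0.1247  0.097 ]
block [308.4 123.6] [69.  65.6] [ 0.6707 -0.1245  0.052 ]
```

Run:
```python
from rig import arm
from h import *
q=down(np.radians(-3.75)); P=[.6703,-.1247]; H=[.5057,-.0701]
arm.movep([*P,.15],q); arm.servo_line([*P,.066],max_speed=.12); o=st("at pin"); z0=o["position"][2]
arm.grip(0.0,50); st("grip"); o=arm.observe(); off=o["position"][2]-.007
arm.servo_line([*P,.18],max_speed=.12); o=st("lift")
if o["gripper_width"]>.2:
    arm.movep([*H,.18],q); arm.servo_line([*H,.145],max_speed=.1); arm.pause(.3); o=st("over hole"); f0=o["contact_force"]
    z=.145
    while z>.090:
        z-=.005; arm.servo_line([*H,z],max_speed=.06); o=st("s"); d=o["contact_force"]-f0
        if np.linalg.norm(d)>6: print("contact");break
    print("tip z",o["position"][2]-off)
```

```text
at pin 32.62 [ 0.6709 -0.1248  0.0667] 0.499 0.0 [0.8 0.1 0.5] [ 0.   -0.01 -0.02]
grip 32.9 [ 0.6712 -0.1248  0.0673] 0.313 49.5 [0.  0.5 5.9] [0.01 0.07 0.06]
lift 34.0 [ 0.6697 -0.1246  0.179 ] 0.315 49.2 [ 0.5 -0.  -1.1] [-0.02  0.01  0.01]
over hole 35.52 [ 0.5061 -0.0701  0.1455] 0.313 49.2 [-0.5  0.3 -0.9] [ 0.03  0.03 -0.02]
s 35.77 [ 0.5054 -0.0701  0.1397] 0.316 49.2 [-0.3  0.5 -0.2] [ 0.03  0.02 -0.01]
s 36.02 [ 0.5054 -0.07    0.1346] 0.314 49.2 [ 0.1  0.5 -1.1] [ 0.02  0.02 -0.05]
s 36.27 [ 0.5054 -0.0701  0.1296] 0.315 49.2 [-0.1  0.7 -0.4] [0.04 0.05 0.02]
s 36.52 [ 0.5055 -0.0701  0.1246] 0.316 49.2 [-0.2 -0.1 -0.5] [ 0.03  0.02 -0.02]
s 36.77 [ 0.5055 -0.0701  0.1197] 0.315 49.2 [-0.2 -0.1 -0.3] [-0.04  0.03  0.03]
s 37.02 [ 0.5054 -0.0701  0.1147] 0.315 49.2 [ 0.6 -0.8 -1.3] [-0.02 -0.    0.02]
s 37.27 [ 0.5054 -0.0701  0.1097] 0.313 49.2 [ 0.8  0.5 -1.5] [ 0.03 -0.   -0.03]
s 37.52 [ 0.5055 -0.0701  0.1047] 0.316 49.2 [-0.8 -0.3 -1.6] [ 0.02 -0.02 -0.  ]
s 37.77 [ 0.5055 -0.0701  0.0997] 0.312 49.2 [-0.3 -0.4 -0.9] [-0.03  0.04 -0.01]
s 38.02 [ 0.5054 -0.0701  0.0946] 0.312 49.2 [ 0.  -0.3 -0.3] [-0.03  0.03  0.  ]
s 38.27 [ 0.5064 -0.0702  0.0902] 0.313 49.4 [ 0.7 -0.8  3.9] [-0.02 -0.14  0.01]
tip z 0.02993691789557757
```

The pin is home, with its tip at z = 0.030 as required. Next is the shaker.

Run:
```python
from rig import arm
from h import *
arm.grip(.6); arm.pause(.2); arm.servo_line([.5057,-.0701,.2],max_speed=.25); st("off pin")
S=[]
for i,(x,y) in enumerate([(.59,.177),(.60,.09)]):
    arm.movep([x,y,.26],down(np.radians(-93.75))); arm.pause(.3); S.append(shot("wrist",f"s{i}"))
shot("scene","s2"); shot("top","s3"); st("end")
tiles=[]
for im,c in S:
    u=proj(c,[.6687,.177,.085]);x,y=np.round(u).astype(int);print(u.round(1))
    for vm in (130,170,200):
        for k in blobs(im,(0,0,vm),(45,70,255),60,(x-35,max(0,y-35),x+35,y+35))[:1]:
            e=cv2.fitEllipse(cv2.convexHull(k[2]));print(vm,k[0],np.round(e[0],1),np.round(e[1],1),plane(c,e[0],.085).round(4))
    tiles.append(cv2.resize(im[max(0,y-60):max(0,y-60)+120,x-60:x+60],(240,240)))
sc=load("s2")[0]; r=cv2.resize(sc[170:290,320:480],(320,240)); tiles.append(r)
cv2.imwrite("pics/sv.png",np.hstack(tiles)[:,:,::-1])
```

```text
off pin 39.42 [ 0.5057 -0.0701  0.2003] 0.598 0.0 [ 0.1 -0.6 -0.5] [0.02 0.01 0.05]
end 42.41 [0.6    0.0906 0.26  ] 0.6 0.0 [0.1 0.5 0.4] [ 0.01 -0.02  0.04]
[308.1 126.1]
130 1063.0 [310.2 124.9] [37.2 37.8] [0.6696 0.1752 0.085 ]
170 566.5 [309.8 124.6] [27.  28.1] [0.6698 0.1756 0.085 ]
200 86.5 [309.5 125.1] [11.4 14.2] [0.6694 0.1759 0.085 ]
[206.4 145.3]
130 1129.5 [211.6 145.5] [36. 43.] [0.6683 0.1727 0.085 ]
170 632.0 [210.7 147.5] [27.1 38.6] [0.6667 0.1737 0.085 ]
200 80.5 [212.  142.3] [10.3 13.3] [0.6708 0.172  0.085 ]
```

View pics/sv.png

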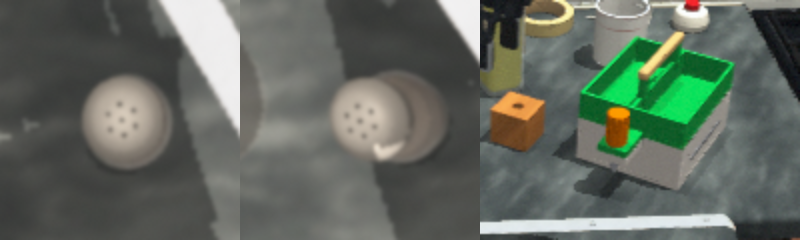

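The caddy is correctly stacked with the pin in. The shaker cap is at (310,125) in s0 and (210.7,143) in s1. I triangulate it, grasp it and place it in the far compartment.

Run:
```python
from rig import arm
from h import *
q=down(np.radians(-93.75))
X,e=tri([(load("s0")[1],(310,124.9)),(load("s1")[1],(210.7,143))]);print("cap",X.round(4),e)
S=[.6694,.1753]; T=[.5367,-.2026]
assert .075<X[2]<.1 and np.hypot(X[0]-S[0],X[1]-S[1])<.006
arm.grip(.8); arm.movep([*S,.17],q); arm.servo_line([*S,.042],max_speed=.12); st("at"); arm.grip(0.,35); o=st("grip"); z0=o["position"][2]
arm.servo_line([*S,.25],max_speed=.2); o=st("lift")
if o["gripper_width"]>.3:
    arm.movep([*T,.25],q); arm.servo_line([*T,z0+.078],max_speed=.12); arm.pause(.2); o=st("near"); f0=o["contact_force"][2]
    z=z0+.078
    while z>z0+.068:
        z-=.002; arm.servo_line([*T,z],max_speed=.03); o=st("s")
        if o["contact_force"][2]-f0>4: print("contact",z-z0);break
    arm.grip(.7); arm.pause(.2); arm.servo_line([*T,.26],max_speed=.2)
    arm.movep([.56,.0,.33],q); arm.pause(.3); shot("wrist","e0"); a=shot("scene","e1")[0]; b=shot("top","e2")[0]; st("end")
    cv2.imwrite("pics/ev.png",np.hstack([a[150:390,180:500],b[170:360,80:560][:,:,:].copy().repeat(1,0)[:190].__class__(0) if 0 else cv2.resize(b[170:350,80:560],(480,180)).copy() if 0 else cv2.copyMakeBorder(b[170:350,80:560],0,60,0,0,cv2.BORDER_CONSTANT)])[:,:,::-1])
```

```text
cap [0.6698 0.1756 0.0764] 0.0002701888826428939
at 44.56 [0.6701 0.1755 0.0429] 0.796 0.0 [-0.1  0.5  0.2] [-0.01  0.02 -0.03]
grip 44.95 [0.67   0.1754 0.0432] 0.445 34.8 [-0.6 -1.1  6.2] [-0.05  0.16  0.03]
lift 46.14 [0.6686 0.1751 0.2485] 0.442 34.7 [ 0.1  0.1 -0.7] [-0.05 -0.02  0.01]
near 49.05 [ 0.537  -0.2027  0.1218] 0.441 34.7 [-0.5  0.1 -1.4] [-0.01 -0.02 -0.  ]
s 49.3 [ 0.5366 -0.2026  0.1191] 0.442 34.7 [ 0.1  0.5 -2.2] [ 0.03 -0.    0.05]
s 49.55 [ 0.5366 -0.2026  0.117 ] 0.444 34.7 [ 1.2  0.3 -0.8] [ 0.01  0.02 -0.01]
s 49.8 [ 0.5366 -0.2026  0.115 ] 0.443 34.7 [ 0.1 -0.2 -1.2] [0.04 0.01 0.01]
s 50.05 [ 0.5369 -0.2027  0.1133] 0.445 34.9 [ 1.1  0.2 -0.1] [-0.   -0.15  0.03]
s 50.3 [ 0.5375 -0.2028  0.1131] 0.442 37.6 [-2.9  1.3 17.8] [ 0.44  0.66 -0.01]
contact 0.06799999999999999
end 53.05 [ 5.600e-01 -5.000e-04  3.299e-01] 0.697 0.0 [ 0.3  0.5 -0.5] [-0.03  0.01  0.01]
```

View pics/ev.png

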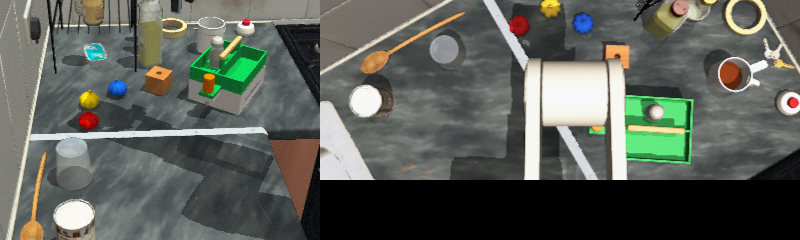

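The shaker stands upright in the far compartment at (655,112), the pin is home, the caddy is level, and the mug, tumbler and tin have not moved. I'm handing in.

```bash
python3 -c "
from rig import arm
print(arm.close_job())"
```

```text
the job is handed in; nothing more can be done
None
```

The caddy is made up in the order asked and handed in after about 53 s: garlic in the white tray, green tray fully seated, pin home, and salt shaker upright in the green tray, with the mug, tumbler and tin untouched.

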